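Evacuate the last jar: pump held on the lid valve

TASK

The last jar of preserves still needs its air drawn out: stand it upright in the empty cell of the wooden jar carrier, beside the other three, and let it go. Then lift the hand vacuum pump out of its holder and set its rubber cup over the raised valve in the middle of that jar's lid, flat on the lid with the pump upright, pressing lightly so that the spring collar goes in about half way. Finish while still holding the pump there; do not let go, and leave the other jars and the egg timer where they are.

Things in the scene. Friction and masses are not known exactly. Their poses are not given: they have to be found in the camera images.
- jar: the last jar: glass with red preserves, red screw lid 65 mm in diameter, 86 mm high to the lid's top, 0.34 kg, body 62 mm along its x by 70 mm along its y. The one jar that stands outside the carrier. Origin: centre of its underside, z up. Best gripped by the lid from above (grip its x direction).
- jar_valve (a point): centre of the valve of that jar, on the lid's top plane, 86 mm above the jar's underside. The grey valve is a round boss 17 mm in diameter that stands 4.5 mm above the lid; a white ring of 39 mm outer diameter round it marks where the cup goes. The other three jars have the same lid.
- carrier: wooden carrier, fixed, 186 x 186 x 48 mm high, walls and dividers 6 mm thick, floor 6 mm thick, two by two square cells of 84 mm open to the top, cell centres at +-45 mm in its x and y. It may be turned any way. Origin: centre of its underside, z up. Three cells hold a jar.
- free_cell (a point): centre of the floor of the empty cell, 6 mm above the work surface (at x = -45 mm, y = +45 mm in the carrier's frame)
- pump: hand vacuum pump: white upright cylinder, grey ribs, 0.27 kg, cup down in its holder. Origin: centre of its housing's lower face; z = the pump's axis, up to the button end. Housing 122 mm long above the origin: foot 46 mm in diameter up to 10 mm, then a straight grip 39 mm in diameter from 22 to 112 mm. The cup's rim hangs 22 mm below the origin when the collar is out.
- cup_rim (a point): centre of the rim plane of the pump's black rubber cup (34 mm outer, 24 mm inner diameter, 9 mm deep inside); moves with the spring collar
- pump_collar (a joint): travel of the pump's spring collar with the cup: 0 = fully out, 0.010 m = fully pushed in. About 1 N starts it moving, 3.5 N holds it half way (0.005 m), 6 N pushes it fully in.
- holder: white round holder, fixed, foot 92 mm in diameter, 42 mm high. The pump's housing rests on its ledge 34 mm up, in an 8 mm high rim with about 2 mm play all round; the cup hangs free in the bore below. Lift the pump straight up by 40 mm to clear it. Origin: centre of its underside. Holder and last jar stand on the left part of the worktop, one nearer and one farther, either way round.
- jar_2: another jar of the same kind, in the carrier; leave alone. Origin: centre of its underside
- jar_3: another jar of the same kind, in the carrier; leave alone. Origin: centre of its underside
- jar_4: another jar of the same kind, in the carrier; leave alone. Origin: centre of its underside
- egg_timer: egg timer, white above and orange below, 65 mm in diameter, 64 mm high, in front of the empty black kettle base (fixed disc, 158 mm in diameter, 36 mm high at its middle); leave alone. Origin: centre of its underside

How it is judged:
By the outcome, as a careful person would: the job done as asked, in the order asked, and still so for the second after the job is handed in, while the arm keeps its last pose, push and grip.
It also fails if it takes over 51 s, if anything falls off the work surface, if the arm or the gripper's body presses on something with over 40 N, if the wrist force passes 120 N, or if a joint passes its speed limit or range.

ROBOT

A 6-joint arm with a two-finger parallel gripper is mounted at the origin on a cart in front of the work surface, level with it; the furniture and walls round the work are solid. World frame = base frame: x ahead of the robot, y to its left, z up, the work surface at z = 0. Lengths are in m, angles in degrees, forces in N, time in s.
With the tool pointing down it reaches from about 0.25 to 0.725 m from the base axis. Payload 9.7 kg.
Tool frame: the origin (TCP) lies between the finger pads; the fingertips stand 25 mm ahead of it and the grasp point (between the pads) lies 6 mm ahead of it; z points along the fingers, y is the line along which they close (so a half turn about z gives the same grasp; the last joint's range is limited). The gripper opens to 85 mm and grips with 20 to 120 N. Pads are 22 mm wide; open, the fingers measure 114 mm over their backs; the gripper's body (76 mm by 85 mm) begins 54 mm behind the grasp point. The pads swing forward as they close: fully open they stand 13 mm farther back than shut.
Start: joints at [-72.135, 4.979, 10.078, 95.1, 0, 90], TCP at [0.169, -0.523, 0.22] pointing down, gripper open.
Joint ranges: [-179.16, 179.16], [-48.56, 103.87], [-65.8, 70.77], [-126.05, 130.52], [-82.76, 87.17], [-180, 180]. Speed limits (degrees/s): [127.2, 127.2, 147.25, 180, 180, 180].

INTERFACE

Orientations are given as [roll, pitch, yaw] about the fixed x, y, z axes, in that order (R = Rz(yaw) Ry(pitch) Rx(roll)).
In Python, from workcell import bot gives the robot as it stands.
- The arm moves only by the shell command python3 drive.py 'ROWS' [FORCE]. ROWS is a JSON list that holds a single list of rows (three levels of brackets), with 1 to 5 rows, each of 5 numbers: dx, dy, dz in m, then a turn about the tool's z in degrees, then the finger opening in m; each row is the pose to reach, as a shift and turn from the pose commanded when the command began, along the tool's axes at that moment; what a row does not reach only later rows make up. A row lasts 1/12 s, in which the tool goes at most 0.0417 m and 7.16 degrees, less where a joint would pass 70% of its speed; a pose out of reach is approached as far as the arm can. The fingers move at their own pace and stop on an object; FORCE is the grip in N (left out, the last holds). Time passes only in rows, so rows that do not move let the fingers close. It prints the time, the measured TCP pose, the force, the opening and the grip force at its end. Input that does not fit is refused with a message, and nothing moves.
- bot.get_obs(): the state, without advancing time (a new reading comes with each control period).
- bot.camera(name): name is "side" or "top" or "wrist"; returns the picture (384x512x3 uint8, blue, green, red); there is no depth.
- bot.camera_info(name): a dict with "mtx" (3x3 intrinsics, pixels), "k1" (the pictures are not rectified: a ray, as slopes to the right and down, at radius r is drawn at 1 + k1 r^2 times it, then the intrinsics apply), "extrinsics" (4x4, takes a point from camera to world coordinates). Camera axes: x right, y down, z forward; pixel columns grow to the right and rows downward; lengths in m; the calibration is good to about 2 mm. A picture is of the moment at which its call begins: read the wrist's pose just before it. camera_info takes no time and is no camera call; for the wrist camera it gives the pose at the moment of the call.
- bot.job_done(): hands the job in; it is judged then, once.
The state is a dict: "time": time; "q": joint angles; "qd": joint speeds; "joint_efforts": joint torques, N m; "ee_pos": TCP position; "tcp_rot": TCP orientation; "wrist_force": force on the tool from outside, world axes, zero at the start; "torque": the same for the moment, N m; "opening": finger opening in m; "grasp_force": force on a finger pad.
Only numpy, scipy, OpenCV 4.12 (cv2) and the standard library are available. Lean on these libraries where they do the work, as an engineer would, in place of code of your own. Each camera call takes 0.05 s, during which the arm holds its last target. There are 200 camera calls.

## Working session

There is one attempt and no reset: what is moved stays moved. The work goes in short steps, Python scripts to look and compute and a shell command to move; the robot and the scene stay as the last step left them, time stands still between calls to the robot, and variables do not carry over. Pictures are saved under pics/ and viewed, at most 10 in all, crops included, and the job is handed in when it is done.

```bash
ls; mkdir -p pics; python3 - <<'E'
from workcell import bot
import cv2,numpy as np
o=bot.get_obs();print(o)
for n in("top","side"):
    cv2.imwrite(f"pics/{n}0.png",bot.camera(n));i=bot.camera_info(n);print(n,i)
E
```

```text
drive.py
pics
workcell.py
{'time': 0.0, 'q': array([-7.21361789e+01,  5.01074446e+00,  1.00342043e+01,  9.50999860e+01,
        5.36985055e-04,  8.99987994e+01]), 'qd': array([-0.1084164 , -0.02660984,  0.02370349, -0.02618582, -0.04731625,
       -0.01004834]), 'joint_efforts': array([ 2.80553017e-03, -5.20398545e+01,  4.64790058e+01,  1.68541790e-02,
       -1.19204374e-04,  5.59300258e-05]), 'ee_pos': array([ 0.16864188, -0.52324571,  0.21978426]), 'tcp_rot': array([-1.79923474e+02, -5.38588176e-04,  1.78650210e+01]), 'wrist_force': array([ 0.48884294, -0.35547464,  0.67508302]), 'torque': array([ 0.01519119, -0.03853245, -0.02237253]), 'grasp_force': 0.0, 'opening': 0.08591658292924306}
top {'mtx': array([[406.50939873,   0.        , 253.7238408 ],
       [  0.        , 406.50939873, 192.69673545],
       [  0.        ,   0.        ,   1.        ]]), 'k1': -0.12421400416659373, 'extrinsics': array([[ 0.01613869, -0.98485963,  0.17260087,  0.35412451],
       [-0.99975749, -0.01848141, -0.01197456, -0.01442069],
       [ 0.01498317, -0.17236576, -0.98491906,  1.02027676],
       [ 0.        ,  0.        ,  0.        ,  1.        ]])}
side {'mtx': array([[346.91951041,   0.        , 257.65404873],
       [  0.        , 346.91951041, 194.16888535],
       [  0.        ,   0.        ,   1.        ]]), 'k1': -0.03713935030867979, 'extrinsics': array([[ 0.9986152 , -0.04527553,  0.02679205,  0.49863963],
       [-0.04949093, -0.63576636,  0.77029331, -0.73178931],
       [-0.01784196, -0.77055257, -0.63712668,  0.67882528],
       [ 0.        ,  0.        ,  0.        ,  1.        ]])}
```

View pics/top0.png

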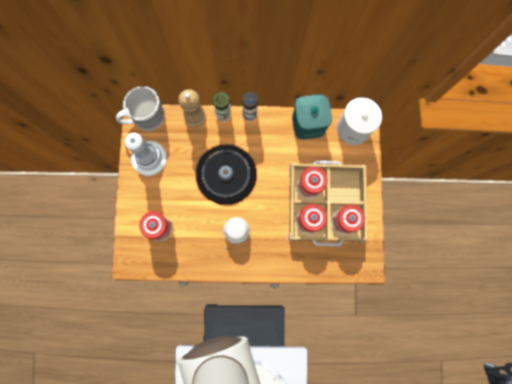

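View pics/side0.png

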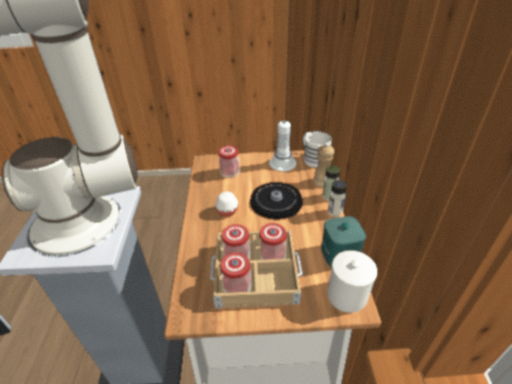

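The top view shows the last jar's lid at (153,225) and the pump holder at about (150,158), with the pump's top at (134,141). The carrier is centred near (328,203), its empty cell is at about (347,184), and the timer is at (236,230). The side view agrees. Next I measure these points.

```bash
cat > h.py <<'E'
import numpy as np,cv2
from workcell import bot
def unproj(info,uv,z):
    K,k=info["mtx"],info["k1"];T=info["extrinsics"]
    d=cv2.undistortPoints(np.float64(uv).reshape(-1,1,2),K,np.array([k,0,0,0.])).reshape(-1,2)
    r=np.c_[d,np.ones(len(d))]@T[:3,:3].T;c=T[:3,3]
    return c+r*((z-c[2])/r[:,2])[:,None]
def proj(info,p):
    T=np.linalg.inv(info["extrinsics"])
    return cv2.projectPoints(np.float64(p).reshape(-1,1,3),cv2.Rodrigues(T[:3,:3])[0],T[:3,3],info["mtx"],np.array([info["k1"],0,0,0.]))[0].reshape(-1,2)
def lids(im,amin=60):
    h=cv2.cvtColor(im,cv2.COLOR_BGR2HSV)
    m=(((h[...,0]<6)|(h[...,0]>172))&(h[...,1]>140)&(h[...,2]>90)).astype(np.uint8)
    cs,_=cv2.findContours(m,cv2.RETR_EXTERNAL,cv2.CHAIN_APPROX_NONE)
    return [(cv2.contourArea(c),cv2.fitEllipse(c)) for c in cs if cv2.contourArea(c)>amin]
def totool(dp,yaw):  # world shift -> tool axes, tool pointing down
    c,s=np.cos(np.radians(yaw)),np.sin(np.radians(yaw))
    return np.array([c*dp[0]+s*dp[1],s*dp[0]-c*dp[1],-dp[2]])
E
python3 - <<'E'
from h import *
for n in("top","side"):
    im=cv2.imread(f"pics/{n}0.png");i=bot.camera_info(n)
    for a,e in lids(im):print(n,a,np.round(e[0],1),np.round(e[1],1),unproj(i,[e[0]],.086).round(4),unproj(i,[e[0]],.092).round(4))
i=bot.camera_info("top")
print(unproj(i,[(134.5,141.5)],.156),"holder foot",unproj(i,[(149,159)],.0))
print("carrier corners",unproj(i,[(291,164),(366,166),(365,242),(289,240)],.048).round(3))
im=cv2.imread("pics/top0.png");a=cv2.resize(im[110:260,110:260],(400,400),interpolation=3);b=cv2.resize(im[140:260,270:390],(400,400),interpolation=3)
cv2.imwrite("pics/c1.png",np.hstack([a,b]))
E
```

```text
top 537.5 [153.4 224.9] [26.2 26.3] [[0.4379 0.2049 0.086 ]] [[0.4374 0.2035 0.092 ]]
top 547.5 [350.5 218.1] [26.1 26.8] [[ 0.462  -0.2527  0.086 ]] [[ 0.4613 -0.2512  0.092 ]]
top 566.0 [312.6 217.4] [26.7 27.1] [[ 0.4622 -0.1634  0.086 ]] [[ 0.4615 -0.1624  0.092 ]]
top 530.0 [313.2 180. ] [25.6 26.5] [[ 0.5509 -0.1655  0.086 ]] [[ 0.5497 -0.1645  0.092 ]]
side 124.5 [234.7 264.1] [24.4 27.1] [[ 0.4622 -0.2485  0.086 ]] [[ 0.4626 -0.2534  0.092 ]]
side 107.5 [272.7 233.2] [20.6 24.5] [[ 0.5517 -0.162   0.086 ]] [[ 0.5512 -0.1678  0.092 ]]
side 102.5 [234.9 234.3] [20.4 24.8] [[ 0.4626 -0.1595  0.086 ]] [[ 0.463  -0.1653  0.092 ]]
[[0.61632011 0.24240107 0.156     ]] holder foot [[0.61674065 0.24686564 0.        ]]
carrier corners [[ 0.598 -0.117  0.048]
 [ 0.597 -0.305  0.048]
 [ 0.409 -0.297  0.048]
 [ 0.411 -0.112  0.048]]
```

View pics/c1.png

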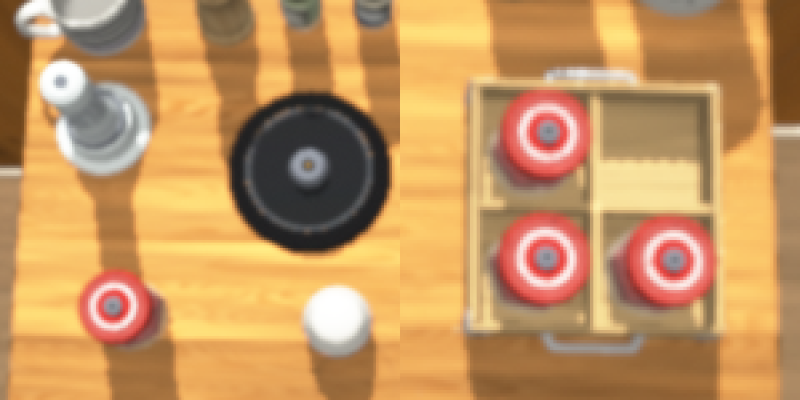

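The crop shows the jar lid and the pump clearly, and the empty cell is the far-right one. The carrier is close to square with the world axes, turned about -1.5°. I'll travel towards the jar.

```bash
for k in 1; do :; done
python3 drive.py '[[[0.13,-0.16,0,0,0.085],[0.13,-0.16,0,0,0.085],[0.13,-0.16,0,0,0.085],[0.13,-0.16,0,0,0.085],[0.13,-0.16,0,0,0.085]]]'
python3 drive.py '[[[0.13,-0.16,0,0,0.085],[0.13,-0.16,0,0,0.085],[0.13,-0.16,0,0,0.085],[0.13,-0.16,0,0,0.085],[0.13,-0.16,0,0,0.085]]]'
python3 drive.py '[[[0.13,-0.16,0,0,0.085],[0.13,-0.16,0,0,0.085],[0.13,-0.16,0,0,0.085],[0.13,-0.16,0,0,0.085],[0.13,-0.16,0,0,0.085]]]'
python3 - <<'E'
from h import *
o=bot.get_obs();i=bot.camera_info("wrist");print(o['time'],o['ee_pos'],o['tcp_rot'],i)
E
```

```text
time: 0.52
ee_pos: [0.2434, -0.3293, 0.2201]
tcp_rot: [-180.0, 0.0, 17.8]
wrist_force: [0.5, 0.0, 0.4]
opening: 0.085
grasp_force: 0.0
time: 0.93
ee_pos: [0.318, -0.1371, 0.2205]
tcp_rot: [180.0, -0.0, 17.8]
wrist_force: [0.9, 0.2, -0.4]
opening: 0.0849
grasp_force: 0.0
time: 1.35
ee_pos: [0.3928, 0.0555, 0.2204]
tcp_rot: [180.0, -0.0, 17.9]
wrist_force: [0.7, -1.2, 0.1]
opening: 0.0848
grasp_force: 0.0
1.35 [0.39275592 0.05545897 0.22043259] [ 1.79994245e+02 -2.23632325e-02  1.79038358e+01] {'mtx': array([[289.61110106,   0.        , 255.80073796],
       [  0.        , 289.61110106, 190.69685336],
       [  0.        ,   0.        ,   1.        ]]), 'k1': -0.04829497729284806, 'extrinsics': array([[ 0.30713332, -0.91655471, -0.25611831,  0.45717616],
       [-0.95166546, -0.29619967, -0.08123187,  0.07694308],
       [-0.0014087 ,  0.26868797, -0.96322624,  0.3741241 ],
       [ 0.        ,  0.        ,  0.        ,  1.        ]])}
```

```bash
python3 - <<'E'
from h import *
i=bot.camera_info("wrist");im=bot.camera("wrist");cv2.imwrite("pics/w1.png",im)
for a,e in lids(im,500):print(a,e,unproj(i,[e[0]],.086))
E
```

```text
(no output)
```

View pics/w1.png

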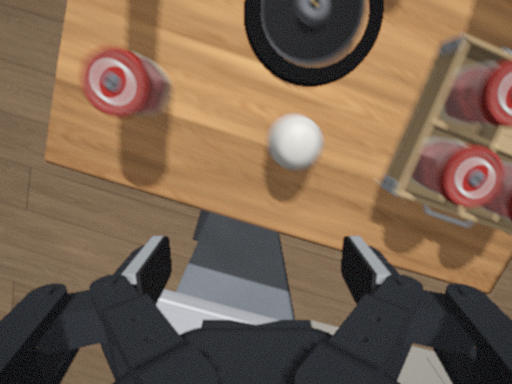

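The wrist view shows the jar lid at (115,82), with its body leaning right, the timer at (295,141), and a little motion blur. I'll move nearer and lower, turn to yaw 0, and let it settle.

```bash
python3 drive.py '[[[-0.013,-0.057,0.06,17.9,0.085],[-0.013,-0.057,0.06,17.9,0.085],[-0.013,-0.057,0.06,17.9,0.085],[-0.013,-0.057,0.06,17.9,0.085],[-0.013,-0.057,0.06,17.9,0.085]]]'
python3 - <<'E'
from h import *
o=bot.get_obs();bot.camera("wrist");i=bot.camera_info("wrist");im=bot.camera("wrist");cv2.imwrite("pics/w2.png",im)
h=cv2.cvtColor(im,cv2.COLOR_BGR2HSV);g=proj(i,[.438,.205,.086])[0];print(g,h[int(g[1])+0,int(g[0])-22:int(g[0])+22:4])
for p in([.438,.205,.0],[.438,.205,.086]):print(proj(i,p))
x,y=max(0,int(g[0])-110),max(0,int(g[1])-90)
c=im[y:y+190,x:x+250];print(x,y,o['qd'].round(1));cv2.imwrite("pics/c2.png",cv2.resize(c,None,fx=3,fy=3,interpolation=2))
E
```

```text
time: 1.82
ee_pos: [0.3663, 0.0255, 0.1604]
tcp_rot: [-178.1, 0.1, 2.5]
wrist_force: [0.5, 0.8, 0.5]
opening: 0.0849
grasp_force: 0.0
[39.12270455 97.77640612] [[  1 182 165]
 [109  21 131]
 [120  16  82]
 [116  16 109]
 [114  20 127]
 [120  15  86]
 [  1 182 161]
 [  1 180 169]
 [  1  63 179]
 [ 90   4 189]
 [  2 151 165]]
[[ 98.14093261 100.40993534]]
[[39.12270455 97.77640612]]
0 7 [-2.5 -0.7  1.1  0.1 -1.6  0.1]
```

View pics/c2.png

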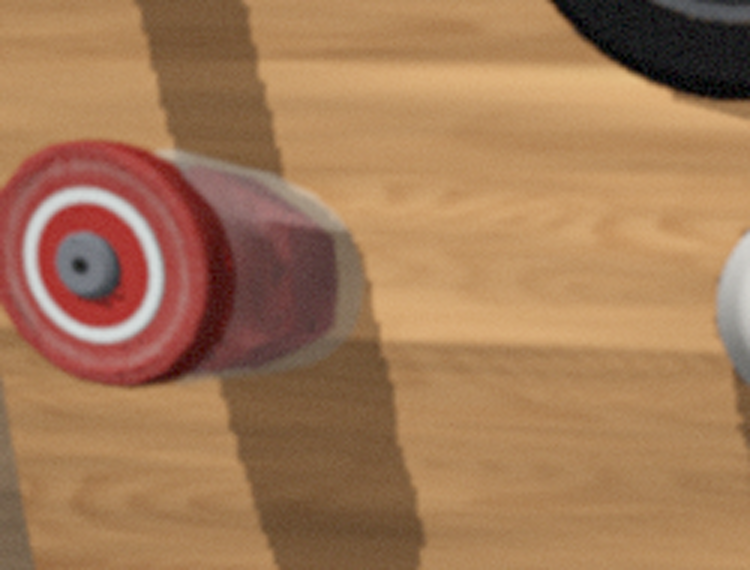

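The crop shows the lid centre at about (88,265)/3 px. The body leans right, and its corner position doesn't show a clear yaw yet. The arm also ended short in y, so I'll check the state.

```bash
python3 -c "
from h import *
o=bot.get_obs();print(o['time'],o['ee_pos'],o['tcp_rot'],o['q'],o['qd'])"
python3 drive.py '[[[0,0,0,0,0.085],[0,0,0,0,0.085]]]'
python3 -c "
from h import *
o=bot.get_obs();print(o['time'],o['ee_pos'],o['tcp_rot'],o['q'],o['qd'])"
```

```text
1.9167 [0.36702814 0.02595131 0.16126571] [-1.78095449e+02 -2.69214009e-02  2.57004624e+00] [  2.5134208  -20.9392763  -19.53029716  91.38394071   1.90457648
 179.94334327] [ 0.62756879  0.21891435  0.52241025 -0.05085432  0.51228628 -0.09890023]
time: 2.08
ee_pos: [0.3671, 0.0264, 0.1611]
tcp_rot: [-178.1, -0.0, 2.6]
wrist_force: [-0.8, 0.0, 0.5]
opening: 0.0849
grasp_force: 0.0
2.0833 [0.36706933 0.02643194 0.16112455] [-1.78075139e+02 -9.84760003e-03  2.62937420e+00] [  2.57161483 -20.91243485 -19.52723795  91.37729047   1.92486973
 179.94220802] [ 0.1316527   0.09371782 -0.14706929 -0.03307649 -0.06522229  0.03910285]
```

Joint 6 sits at its 180° limit, since yaw = q1 + 180 − q6, so I'll turn the other way to yaw ≈ 90°.

```bash
python3 drive.py '[[[0.07,-0.03,0,-35,0.085],[0.07,-0.03,0,-35,0.085],[0.07,-0.03,0,-35,0.085],[0.07,-0.03,0,-35,0.085],[0.07,-0.03,0,-35,0.085]]]' >/dev/null
python3 drive.py '[[[0,0,0,-35,0.085],[0,0,0,-35,0.085],[0,0,0,-35,0.085],[0,0,0,-35,0.085],[0,0,0,-35,0.085]]]' >/dev/null
python3 drive.py '[[[0,0,0,-17,0.085],[0,0,0,-17,0.085],[0,0,0,-17,0.085],[0,0,0,-17,0.085],[0,0,0,-17,0.085]]]'
python3 - <<'E'
from h import *
o=bot.get_obs();i=bot.camera_info("wrist");im=bot.camera("wrist");cv2.imwrite("pics/w3.png",im)
print(o['q'].round(1),o['qd'].round(1))
g=proj(i,[.438,.205,.04])[0];print(g)
x,y=max(0,int(g[0])-110),max(0,int(g[1])-90)
c=im[y:y+190,x:x+250];print(x,y);cv2.imwrite("pics/c3.png",cv2.resize(c,None,fx=3,fy=3,interpolation=2))
E
```

```text
time: 3.33
ee_pos: [0.4354, 0.0596, 0.1617]
tcp_rot: [-179.9, -1.9, 89.5]
wrist_force: [0.6, 0.1, -1.0]
opening: 0.0851
grasp_force: 0.0
[  6.5 -11.1 -11.8  89.2   1.9  97. ] [-0.1 -0.1 -0.1 -0.1 -0.   0.8]
[258.27227598  25.87419997]
148 0
```

View pics/c3.png

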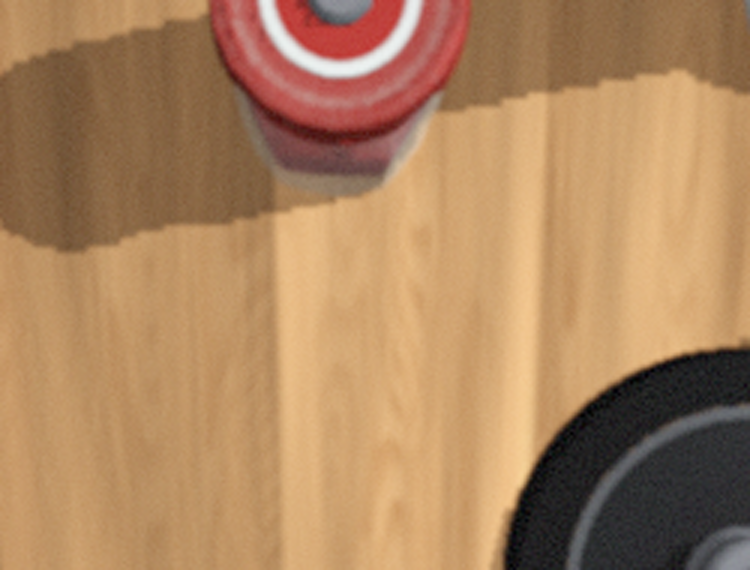

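Yaw is now 89.5° with a 1.9° tilt towards world y, which lies in the pad plane if I close along x. The body's bottom edge looks nearly parallel to world x. I'll look from almost straight above to get the jar's yaw.

```bash
python3 drive.py '[[[0.05,0,0,0,0.085],[0.05,0,0,0,0.085],[0.05,0,0,0,0.085],[0.05,0,0,0,0.085]]]'
python3 - <<'E'
from h import *
o=bot.get_obs();i=bot.camera_info("wrist");im=bot.camera("wrist");cv2.imwrite("pics/w4.png",im)
print(o['q'].round(1),o['qd'].round(1),[x for x in (i['extrinsics']@np.array([0,0,0,1]))])
for a,e in lids(im,800):print(a,np.round(e[0],1),np.round(e[1],1),unproj(i,[e[0]],.086))
g=proj(i,[.438,.205,.04])[0];print(g)
x,y=max(0,int(g[0])-75),max(0,int(g[1])-75)
A=cv2.resize(im[y:y+150,x:x+150],(400,400),interpolation=2)
i3=cv2.imread("pics/w2.png");B=cv2.resize(i3[20:170,0:150],(400,400),interpolation=2)
f=lambda a:cv2.createCLAHE(4,(4,4)).apply(cv2.cvtColor(a,cv2.COLOR_BGR2HSV)[...,1])
print(x,y);cv2.imwrite("pics/c4.png",np.vstack([np.hstack([A,cv2.cvtColor(f(A),8)])]))
E
```

```text
time: 3.72
ee_pos: [0.4354, 0.1097, 0.1632]
tcp_rot: [-179.8, -1.9, 89.7]
wrist_force: [0.3, 0.4, -0.7]
opening: 0.085
grasp_force: 0.0
[ 12.9  -9.9 -10.7  89.    1.9 103.2] [-1.3 -0.4 -0.2  0.1 -0.1 -0.5] [np.float64(0.43577477640176765), np.float64(0.17326877181401576), np.float64(0.31899459463243307), np.float64(1.0)]
5513.5 [261.4  69.5] [81.8 85.9] [[0.43955609 0.21114883 0.086     ]]
[258.92201642  85.22086429]
183 10
```

View pics/c4.png

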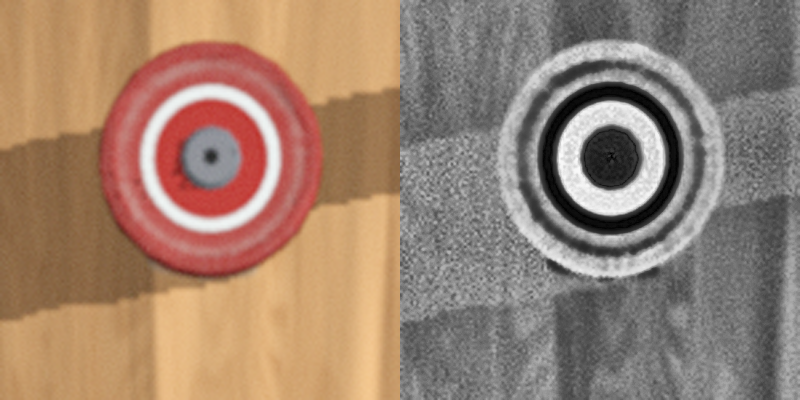

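The white ring is centred at crop (211,157), and slivers of body show below-left at (150,265) and below-right at (257,269). So the jar's yaw is small but not certain. I'll fit the body silhouette in w2 and w3 numerically and refine the position from the ring.

```bash
cat > fit.py <<'E'
from h import *
from scipy.spatial.transform import Rotation as R
def TT(p,rpy):
    T=np.eye(4);T[:3,:3]=R.from_euler('xyz',rpy,degrees=True).as_matrix();T[:3,3]=p;return T
o=bot.get_obs();ci=bot.camera_info("wrist");X=np.linalg.inv(TT(o['ee_pos'],o['tcp_rot']))@ci['extrinsics']
print(np.round(X,4).tolist())
inf=lambda p,r:dict(ci,extrinsics=TT(p,r)@X)
I2=inf([.36703,.02595,.16127],[-178.095,-.027,2.57]);I3=inf([.4354,.0596,.1617],[-179.9,-1.9,89.5])
def ring(im,i,lo,z=.086):
    h=cv2.cvtColor(im,cv2.COLOR_BGR2HSV);x0,y0,x1,y1=lo
    m=((h[...,1]<60)&(h[...,2]>150)).astype(np.uint8)[y0:y1,x0:x1]
    cs,_=cv2.findContours(m,cv2.RETR_EXTERNAL,cv2.CHAIN_APPROX_NONE);c=max(cs,key=cv2.contourArea)
    e=cv2.fitEllipse(c);p=np.array(e[0])+[x0,y0];return p.round(1),np.round(e[1],1),unproj(i,[p],z).round(4)
print(ring(cv2.imread("pics/w4.png"),ci,(200,20,320,120)))
print("w2",ring(cv2.imread("pics/w2.png"),I2,(0,40,80,150)))
t=bot.camera_info("top");im=cv2.imread("pics/top0.png")
print(ring(im,t,(140,212,167,238)))
for b,z in(((338,206,363,231),.092),((300,205,325,230),.092),((300,168,325,193),.092)):print(ring(im,t,b,z))
cx,cy=[unproj(I2,[ring(cv2.imread("pics/w2.png"),I2,(0,40,80,150))[0]],.086)[0][k] for k in(0,1)]
out=[]
for im,I,z in((cv2.imread("pics/w2.png"),I2,0),(cv2.imread("pics/w3.png"),I3,0)):
    lab=cv2.cvtColor(cv2.GaussianBlur(im,(3,3),0),cv2.COLOR_BGR2LAB).astype(float);a,b=lab[...,1]-128,lab[...,2]-128
    sat=cv2.cvtColor(im,cv2.COLOR_BGR2HSV)[...,1]
    hue=np.degrees(np.arctan2(b,a));c=proj(I,[cx,cy,.03])[0]
    yy,xx=np.mgrid[:384,:512];roi=np.hypot(xx-c[0],yy-c[1])<75
    m=((hue<52)|(sat<90))&roi
    n,l,s,_=cv2.connectedComponentsWithStats(cv2.morphologyEx(m.astype(np.uint8),cv2.MORPH_OPEN,np.ones((3,3))))
    k=1+np.argmax(s[1:,4]);out.append(((l==k),I,roi));print("mask",s[k])
best=[]
for r in(.01,.015,.02):
  u=np.linspace(0,np.pi/2,8);q=np.vstack([np.c_[sx*(.031-r),sy*(.035-r)]+r*np.c_[np.cos(u+f),np.sin(u+f)] for sx,sy,f in((1,1,0),(-1,1,np.pi/2),(-1,-1,np.pi),(1,-1,1.5*np.pi))])
  for yaw in range(-90,90,5):
    A=np.radians(yaw);Q=q@np.array([[np.cos(A),np.sin(A)],[-np.sin(A),np.cos(A)]])
    th=np.linspace(0,2*np.pi,60);L=.0325*np.c_[np.cos(th),np.sin(th)]
    for dx in(-.002,0,.002):
     for dy in(-.002,0,.002):
      sc=[]
      for m,I,roi in out:
        c0=np.array([cx+dx,cy+dy]);w=np.zeros(m.shape,np.uint8)
        P=np.vstack([np.c_[Q+c0,np.full(len(Q),h)] for h in(.003,.06)]);Lp=np.vstack([np.c_[L+c0,np.full(60,h)] for h in(.072,.086)])
        for S in(P,Lp):cv2.fillConvexPoly(w,cv2.convexHull((proj(I,S)*8).astype(np.int32)),1,shift=3)
        w=(w>0)&roi;sc.append((w&m).sum()/(w|m).sum())
      best.append((sum(sc)/2,yaw,r,dx,dy,*np.round(sc,3)))
best.sort(reverse=True)
for b in best[:8]:print(b)
d={}
for b in best:d.setdefault(b[1],round(b[0],3))
print(sorted(d.items()))
E
python3 fit.py
```

```text
[[-0.0003, -0.9635, -0.2679, 0.0687], [1.0, -0.0002, -0.0003, -0.0004], [0.0003, -0.2679, 0.9635, -0.1536], [0.0, 0.0, 0.0, 1.0]]
(array([261.6,  68.8]), array([52., 55.]), array([[0.4398, 0.2112, 0.086 ]]))
w2 (array([30.9, 94.9]), array([44.2, 53.2]), array([[0.4417, 0.2122, 0.086 ]]))
(array([152.1, 224.4]), array([16.4, 17.2]), array([[0.439 , 0.2082, 0.086 ]]))
(array([351.6, 217.7]), array([16.2, 17.1]), array([[ 0.4623, -0.2537,  0.092 ]]))
(array([313.4, 217. ]), array([16.3, 17.2]), array([[ 0.4624, -0.1642,  0.092 ]]))
(array([313.9, 179.4]), array([15.6, 16.7]), array([[ 0.5511, -0.1662,  0.092 ]]))
mask [   0   54  120   82 7954]
mask [ 218    0   88   65 4252]
(np.float64(0.9205199114481026), 10, 0.02, -0.002, 0.002, np.float64(0.929), np.float64(0.912))
(np.float64(0.9201086659720832), 15, 0.02, -0.002, 0.002, np.float64(0.926), np.float64(0.915))
(np.float64(0.9185969946363742), 0, 0.02, 0, 0.002, np.float64(0.943), np.float64(0.894))
(np.float64(0.9180448424564187), 5, 0.02, 0, 0.002, np.float64(0.943), np.float64(0.893))
(np.float64(0.9173143164204136), -20, 0.02, 0,
[... 533 characters left out ...]
0, np.float64(0.887)), (-45, np.float64(0.892)), (-40, np.float64(0.897)), (-35, np.float64(0.905)), (-30, np.float64(0.913)), (-25, np.float64(0.917)), (-20, np.float64(0.917)), (-15, np.float64(0.914)), (-10, np.float64(0.914)), (-5, np.float64(0.916)), (0, np.float64(0.919)), (5, np.float64(0.918)), (10, np.float64(0.921)), (15, np.float64(0.92)), (20, np.float64(0.914)), (25, np.float64(0.91)), (30, np.float64(0.904)), (35, np.float64(0.895)), (40, np.float64(0.89)), (45, np.float64(0.883)), (50, np.float64(0.882)), (55, np.float64(0.881)), (60, np.float64(0.883)), (65, np.float64(0.885)), (70, np.float64(0.887)), (75, np.float64(0.885)), (80, np.float64(0.886)), (85, np.float64(0.888))]
```

The fit is flat but agrees with the crop evidence: the long side lies along y and the yaw is about -3°, essentially aligned with the carrier. I'll grip at yaw 90°, closing along x, at (0.4395, 0.2105).

```bash
cat > to.py <<'E'
import sys
from h import *
from scipy.spatial.transform import Rotation as R
o=bot.get_obs();t=np.array([float(v) for v in sys.argv[1:4]])
print(o['time'],o['ee_pos'].round(4),o['tcp_rot'].round(2),"tool shift",(R.from_euler('xyz',o['tcp_rot'],degrees=True).as_matrix().T@(t-o['ee_pos'])).round(4))
E
python3 to.py .4395 .2105 .165; python3 to.py .4395 .2105 .08
```

```text
3.7667 [0.4354 0.1092 0.1632] [-179.85   -1.9    89.62] tool shift [0.1013 0.0034 0.0015]
3.7667 [0.4354 0.1092 0.1632] [-179.85   -1.9    89.62] tool shift [0.0985 0.0036 0.0865]
```

```bash
python3 drive.py '[[[0.04,0.004,0,0,0.085],[0.08,0.004,0,0,0.085],[0.101,0.004,0,0,0.085],[0.101,0.004,0,0,0.085],[0.1,0.004,0.03,0,0.085]]]'
python3 drive.py '[[[0,0,0,0,0.085],[0,0,0,0,0.085]]]' >/dev/null
python3 - <<'E'
from fit import *
E
python3 to.py .4395 .2105 .08
```

```text
time: 4.18
ee_pos: [0.4423, 0.2115, 0.1409]
tcp_rot: [179.8, -2.1, 89.7]
wrist_force: [0.8, 0.5, -0.1]
opening: 0.085
grasp_force: 0.0
[[-0.0003, -0.9635, -0.2678, 0.0687], [1.0, -0.0002, -0.0003, -0.0004], [0.0002, -0.2678, 0.9635, -0.1537], [0.0, 0.0, 0.0, 1.0]]
(array([261.6,  68.8]), array([52., 55.]), array([[0.4433, 0.3064, 0.086 ]]))
w2 (array([30.9, 94.9]), array([44.2, 53.2]), array([[0.4417, 0.2122, 0.086 ]]))
(array([152.1, 224.4]), array([16.4, 17.2]), array([[0.439 , 0.2082, 0.086 ]]))
(array([351.6, 217.7]), array([16.2, 17.1]), array([[ 0.4623, -0.2537,  0.092 ]]))
(array([313.4, 217. ]), array([16.3, 17.2]), array([[ 0.4624, -0.1642,  0.092 ]]))
(array([313.9, 179.4]), array([15.6, 16.7]), array([[ 0.5511, -0.1662,  0.092 ]]))
mask [   0   54  120   82 7954]
mask [ 218    0   88   65 4252]
(np.float64(0.9205990777494838), 10, 0.02, -0.002, 0.002, np.float64(0.929), np.float64(0.912))
(np.float64(0.9204059622929004), 15, 0.02, -0.002, 0.002, np.float64(0.926), np.float64(0.915))
(np.float64(0.9185969946363742), 0, 0.02, 0, 0.002, np.float64(0.943), np.float64(0.894))
(
[... 759 characters left out ...]
(0.905)), (-30, np.float64(0.913)), (-25, np.float64(0.917)), (-20, np.float64(0.917)), (-15, np.float64(0.914)), (-10, np.float64(0.914)), (-5, np.float64(0.916)), (0, np.float64(0.919)), (5, np.float64(0.918)), (10, np.float64(0.921)), (15, np.float64(0.92)), (20, np.float64(0.915)), (25, np.float64(0.91)), (30, np.float64(0.904)), (35, np.float64(0.895)), (40, np.float64(0.89)), (45, np.float64(0.883)), (50, np.float64(0.882)), (55, np.float64(0.881)), (60, np.float64(0.883)), (65, np.float64(0.885)), (70, np.float64(0.887)), (75, np.float64(0.885)), (80, np.float64(0.886)), (85, np.float64(0.888))]
4.35 [0.4393 0.209  0.1356] [-179.71   -1.83   89.54] tool shift [-0.0003  0.0004  0.0556]
```

```bash
python3 drive.py '[[[0,0,0.03,0,0.085],[0,0,0.055,0,0.085],[0,0,0.055,0,0.085],[0,0,0.055,0,0.05],[0,0,0.055,0,0.05]]]' 50
python3 drive.py '[[[0,0,0,0,0.05],[0,0,0,0,0.05],[0,0,0,0,0.05],[0,0,0,0,0.05]]]'
python3 to.py .4395 .2105 .08
```

```text
time: 4.77
ee_pos: [0.4408, 0.212, 0.0838]
tcp_rot: [-180.0, -2.0, 89.6]
wrist_force: [0.5, 0.5, 0.8]
opening: 0.0634
grasp_force: 0.0
time: 5.1
ee_pos: [0.4403, 0.2123, 0.0823]
tcp_rot: [-179.9, -1.9, 89.6]
wrist_force: [0.0, -0.3, 0.1]
opening: 0.0501
grasp_force: 0.0
5.1 [0.4403 0.2123 0.0823] [-179.91   -1.94   89.61] tool shift [-0.0019 -0.0008  0.0022]
```

```bash
python3 - <<'E'
from h import *
im=bot.camera("wrist");s=bot.camera("side");t=bot.camera("top")
a=cv2.resize(im,(400,300));b=cv2.resize(s[120:210,180:300],(400,300),interpolation=2)
cv2.imwrite("pics/w5.png",np.vstack([np.hstack([a,b]),np.hstack([cv2.resize(t[180:270,100:220],(400,300),interpolation=2),cv2.resize(im[150:330,140:380],(400,300))])]))
E
```

```text
(no output)
```

View pics/w5.png

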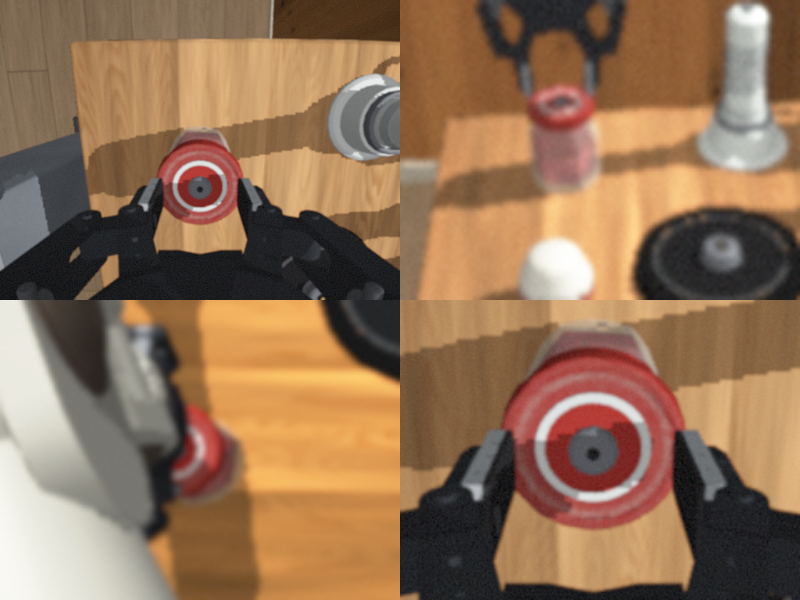

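The four panels show the jar still standing. The lid sits between the finger tips in the wrist close-up, with pads at (490,460) and (705,465), but no grip force. I'll check the geometry by projecting pad points.

```bash
python3 - <<'E'
from h import *
from scipy.spatial.transform import Rotation as R
o=bot.get_obs();i=bot.camera_info("wrist");M=R.from_euler('xyz',o['tcp_rot'],degrees=True).as_matrix()
print(o['time'],o['opening'],o['grasp_force'],o['wrist_force'],o['ee_pos'])
im=bot.camera("wrist")
for hw in(.025,.0325,.04):
  for z in(-.01,.006,.025):
    p=proj(i,[o['ee_pos']+M@[x,s*hw,z] for x in(-.011,.011) for s in(-1,1)])
    print(hw,z,((p-[140,150])*[400/240,300/180]).round(0).tolist())
for a,e in lids(im,800):print(a,np.round(e[0],1),unproj(i,[e[0]],.086))
print(proj(i,[[.4405-.0325,.2105,.086],[.4405+.0325,.2105,.086]]))
E
```

```text
5.25 0.05025906103624009 0.0 [-0.92311513 -0.34878887  0.9205099 ] [0.43999417 0.21218734 0.08172985]
0.025 -0.01 [[119.0, 183.0], [270.0, 183.0], [116.0, 121.0], [273.0, 121.0]]
0.025 0.006 [[126.0, 161.0], [263.0, 161.0], [123.0, 104.0], [265.0, 104.0]]
0.025 0.025 [[132.0, 140.0], [256.0, 140.0], [130.0, 88.0], [258.0, 88.0]]
0.0325 -0.01 [[97.0, 183.0], [292.0, 183.0], [93.0, 121.0], [296.0, 121.0]]
0.0325 0.006 [[105.0, 161.0], [283.0, 161.0], [102.0, 104.0], [287.0, 104.0]]
0.0325 0.025 [[113.0, 140.0], [275.0, 140.0], [111.0, 88.0], [278.0, 88.0]]
0.04 -0.01 [[74.0, 183.0], [314.0, 183.0], [69.0, 121.0], [319.0, 121.0]]
0.04 0.006 [[84.0, 161.0], [304.0, 161.0], [81.0, 104.0], [308.0, 104.0]]
0.04 0.025 [[95.0, 140.0], [294.0, 140.0], [91.0, 88.0], [297.0, 88.0]]
2188.0 [256.  238.6] [[0.43964576 0.21130074 0.086     ]]
1305.0 [253.8 242.4] [[0.43843345 0.20899732 0.086     ]]
[[199.8686897  240.14046926]
 [315.18235709 239.50387314]]
```

```bash
python3 - <<'E'
from h import *
from scipy.spatial.transform import Rotation as R
o=bot.get_obs();i=bot.camera_info("side");M=R.from_euler('xyz',o['tcp_rot'],degrees=True).as_matrix()
f=lambda p:((proj(i,p)-[180,120])*10/3+[400,0]).round(0).tolist()
for hw in(.025,.0325):
  for z in(-.015,0,.012,.025):print(hw,z,f([o['ee_pos']+M@[0,s*hw,z] for s in(-1,1)]))
print("lid",f([[.44+s*.0325,.211,z] for z in(.086,.072) for s in(-1,1)]),"base",f([[.44,.211,0]]))
im=bot.camera("wrist")[150:330,140:380];s=bot.camera("side")[120:210,180:300]
cv2.imwrite("pics/w6.png",np.hstack([cv2.resize(im,(400,300),interpolation=2),cv2.resize(s[10:60,20:87],(400,300),interpolation=2)]))
E
```

```text
0.025 -0.015 [[533.0, 92.0], [585.0, 90.0]]
0.025 0 [[534.0, 105.0], [586.0, 103.0]]
0.025 0.012 [[535.0, 115.0], [587.0, 113.0]]
0.025 0.025 [[536.0, 126.0], [588.0, 124.0]]
0.0325 -0.015 [[525.0, 92.0], [593.0, 89.0]]
0.0325 0 [[526.0, 105.0], [594.0, 102.0]]
0.0325 0.012 [[527.0, 115.0], [595.0, 113.0]]
0.0325 0.025 [[528.0, 126.0], [595.0, 124.0]]
lid [[526.0, 102.0], [594.0, 99.0], [527.0, 114.0], [594.0, 111.0]] base [[566.0, 174.0]]
```

View pics/w6.png

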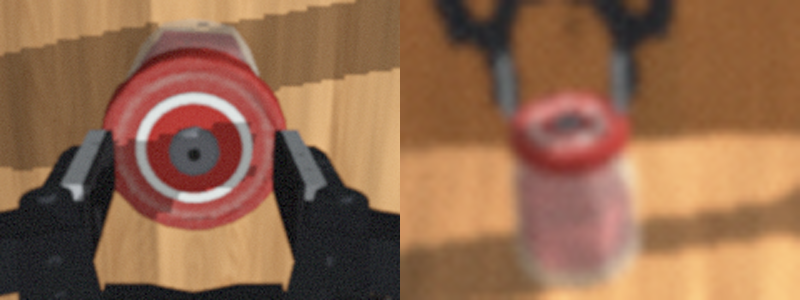

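The geometry says the fingertips are above the lid: the pads occlude the lid edge and the side view shows the tips ending at the lid top. I'll open, go lower, and close again, watching the force.

```bash
python3 drive.py '[[[0,0,-0.01,0,0.085],[0,0,-0.01,0,0.085],[0,0,-0.01,0,0.085],[0,0,-0.01,0,0.085]]]'
python3 drive.py '[[[0,0,0.01,0,0.085],[0,0,0.02,0,0.085],[0,0,0.03,0,0.085],[0,0,0.03,0,0.085]]]'
python3 drive.py '[[[0,0,0,0,0.05],[0,0,0,0,0.05],[0,0,0,0,0.05],[0,0,0,0,0.05],[0,0,0,0,0.05]]]' 50
```

```text
time: 5.73
ee_pos: [0.4402, 0.2119, 0.0918]
tcp_rot: [-179.9, -1.9, 89.6]
wrist_force: [-0.6, 0.3, -0.6]
opening: 0.0849
grasp_force: 0.0
time: 6.07
ee_pos: [0.4385, 0.2122, 0.0584]
tcp_rot: [-179.6, -1.8, 89.6]
wrist_force: [-0.0, -0.4, 0.0]
opening: 0.0849
grasp_force: 0.0
time: 6.48
ee_pos: [0.4403, 0.2129, 0.0621]
tcp_rot: [-179.9, -1.9, 89.6]
wrist_force: [-0.3, 0.1, 3.8]
opening: 0.0623
grasp_force: 55.3
```

```bash
python3 drive.py '[[[0,0,-0.01,0,0.05],[0,0,-0.04,0,0.05],[0,0,-0.08,0,0.05],[0,0,-0.1,0,0.05],[0,0,-0.1,0,0.05]]]'
python3 drive.py '[[[0,0,0,0,0.05],[0,0,0,0,0.05]]]'
cat > asc.py <<'E'
from h import *
def asc(im,u,v,w,h,step=1):
    H=cv2.cvtColor(im,cv2.COLOR_BGR2HSV)[v:v+h:step,u:u+w:step]
    for k,r in enumerate(H):print("%3d "%(v+k*step)+"".join('K' if p[2]<65 else 'R' if (p[0]<8 or p[0]>170) and p[1]>110 else 'r' if (p[0]<8 or p[0]>165) and p[1]>50 else 'g' if p[1]<60 else '.' for p in r))
E
python3 - <<'E'
from asc import *
from scipy.spatial.transform import Rotation as R
o=bot.get_obs();i=bot.camera_info("side");M=R.from_euler('xyz',o['tcp_rot'],degrees=True).as_matrix()
print(o['ee_pos'])
for z in(-.03,-.015,0,.012,.025):print(z,proj(i,[o['ee_pos']+M@[0,s*.0325,z] for s in(-1,1)]).round(1).tolist())
s=bot.camera("side");cv2.imwrite("pics/s7.png",s)
g=proj(i,[o['ee_pos']])[0].astype(int);asc(s,g[0]-22,g[1]-25,44,50)
E
```

```text
time: 6.9
ee_pos: [0.4418, 0.2101, 0.167]
tcp_rot: [179.8, -2.1, 89.6]
wrist_force: [-0.1, 0.2, -2.7]
opening: 0.0626
grasp_force: 56.5
time: 7.07
ee_pos: [0.4397, 0.2093, 0.1605]
tcp_rot: [-179.8, -1.9, 89.6]
wrist_force: [-0.3, 0.1, -2.7]
opening: 0.0623
grasp_force: 56.5
[0.43973424 0.20927118 0.1604811 ]
-0.03 [[214.4, 121.3], [236.2, 120.5]]
-0.015 [[214.9, 125.7], [236.5, 125.0]]
0 [[215.3, 130.0], [236.7, 129.3]]
0.012 [[215.7, 133.4], [236.9, 132.7]]
0.025 [[216.1, 137.1], [237.1, 136.3]]
104 K........KKKKKKKKKKKKKKKKKKKKKKK.......KKK..
105 K........KKKKK.KKK.........KKKKKK......KKK..
106 KK......KKKK................KKKKKK.....KK...
107 KK......KKKK.................KKKKK....KKK...
108 KKK....KKKK..................KKKKKKKKKKKK...
109 KKKKK.KKKKK...................KKKKKKKKKKK...
110 KKKKKKKKKK.....................KKKKKKKKKK...
111 KKKKKKKKKr......................KKKKKKKKK...
112 KKKKKKKKK.......................KKKKK.......
113 ....KKKKK.......................KKKK........
114 .....KKKK.......................ggK.........
115 ......KKgg......................ggg.........
116 ......
[... 1151 characters left out ...]
rrrr..........
140 .............rrrrrrrrrrrrrrrrrrrrr..........
141 .............rrrrrrrrrrrrrrrrrrrrr..........
142 .............rrrrrrrrrrrrrrrrrrrr...........
143 .............rrrrrrrrrrrrrrrrrrrrr..........
144 .............rrrrrrrrrrrrrrrrrrrrr..........
145 ..............rrrrrrrrrrrrrrrrrrgg..........
146 ..............rrrrrrrrrrrrrrrrrggg..........
147 ...............rrrrrrrrrrrrrrrrggg..........
148 ...............grrrrrrrrrrrrrrggg...........
149 ...............grrrrrrrrrrrrggggg...........
150 ................grrrrrrrrrrggggg............
151 ..................gggggggggggg..............
152 .....................gg.....................
153 ............................................
```

The jar is lifted and held (56 N). The ASCII side view shows the pads on the lid's upper 9 mm and the tips about 15 mm behind the TCP at this opening. I'll carry the jar to a viewpoint before the carrier and measure the cell with the wrist camera.

```bash
python3 drive.py '[[[-0.03,0.01,-0.02,0,0.05],[-0.07,0.02,-0.03,0,0.05],[-0.11,0.03,-0.03,0,0.05],[-0.15,0.04,-0.03,0,0.05],[-0.18,0.04,-0.03,0,0.05]]]'
python3 drive.py '[[[-0.03,0.01,0,0,0.05],[-0.06,0.02,0,0,0.05],[-0.08,0.02,0,0,0.05],[-0.09,0.02,0,0,0.05],[-0.09,0.02,0,0,0.05]]]'
python3 drive.py '[[[0,0,0,0,0.05],[0,0,0,0,0.05]]]' >/dev/null
python3 - <<'E'
from h import *
o=bot.get_obs();i=bot.camera_info("wrist");im=bot.camera("wrist");cv2.imwrite("pics/w8.png",im)
np.save("w8.npy",i["extrinsics"]);print(o['ee_pos'],o['tcp_rot'],o['opening'])
print(proj(i,[[.503+a*.093,-.208+b*.093,.048] for a,b in((1,1),(1,-1),(-1,-1),(-1,1),(0,0))]).round(0).tolist())
cv2.imwrite("pics/w8b.png",cv2.resize(im,(800,600),interpolation=2))
E
```

```text
time: 7.53
ee_pos: [0.4792, 0.0256, 0.1836]
tcp_rot: [-179.7, -1.9, 89.6]
wrist_force: [-0.3, 0.8, -2.7]
opening: 0.0625
grasp_force: 56.5
time: 7.95
ee_pos: [0.4977, -0.0634, 0.1808]
tcp_rot: [-179.7, -1.9, 89.5]
wrist_force: [0.5, 0.1, -1.8]
opening: 0.0622
grasp_force: 56.6
[ 0.49808837 -0.06093597  0.18188785] [-179.80823038   -1.93945448   89.63849319] 0.0625765292371464
[[348.0, 233.0], [336.0, 372.0], [187.0, 373.0], [175.0, 234.0], [262.0, 309.0]]
```

View pics/w8b.png

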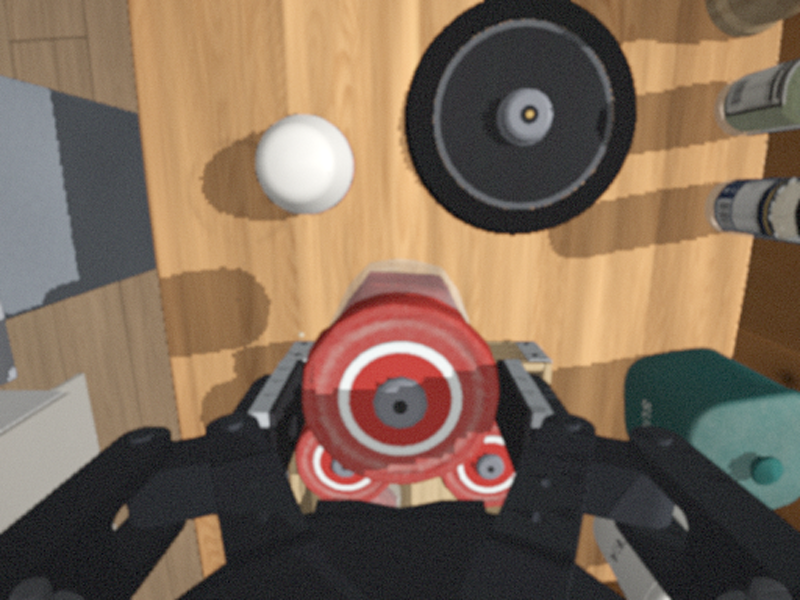

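The view shows the held jar aligned with the carrier. The neighbour jars' valves are at (490,466) and about (343,467), and the carrier's left-wall corners at about (551,344) and (285,345). I'll compare these with the top camera estimates.

```bash
python3 - <<'E'
from h import *
i=dict(bot.camera_info("wrist"),extrinsics=np.load("w8.npy"))
f=lambda u,v,z:unproj(i,[(u*.64,v*.64)],z).round(4)
print("valve",f(490,466,.0965),f(343,467,.0965));print("corner",f(551,344,.048),f(551,352,.048))
t=bot.camera_info("top");im=cv2.imread("pics/top0.png")
# carrier edges, subpixel along lines: gradient profile in top picture
g=cv2.cvtColor(im,cv2.COLOR_BGR2HSV).astype(int)
def line(axis,rng,s):  # print saturation/value profile mean
    seg=(g[rng[0]:rng[1],s[0]:s[1]] if axis else g[s[0]:s[1],rng[0]:rng[1]]).mean(0 if axis else 1)
    print(s,[tuple(int(x) for x in p) for p in seg])
line(1,(185,200),(284,298));line(1,(172,190),(322,332));line(1,(172,190),(358,372));line(0,(335,358),(158,172));line(0,(335,358),(198,210));line(0,(295,320),(235,246))
E
```

```text
valve [[ 0.5516 -0.1612  0.0965]] [[ 0.4622 -0.1614  0.0965]]
corner [[ 0.5996 -0.1002  0.048 ]] [[ 0.6   -0.106  0.048]]
(284, 298) [(18, 150, 247), (17, 151, 246), (17, 151, 246), (17, 152, 245), (16, 153, 238), (15, 147, 210), (16, 124, 188), (18, 112, 217), (19, 107, 230), (18, 110, 220), (18, 110, 211), (19, 104, 221), (19, 99, 216), (17, 96, 193)]
(322, 332) [(2, 97, 239), (2, 131, 232), (2, 149, 223), (4, 153, 209), (8, 143, 205), (14, 123, 224), (19, 106, 239), (19, 105, 235), (18, 109, 208), (18, 109, 183)]
(358, 372) [(18, 109, 162), (17, 109, 143), (18, 109, 125), (18, 108, 121), (18, 108, 136), (18, 110, 183), (19, 108, 228), (19, 111, 233), (16, 130, 213), (15, 151, 193), (15, 158, 191), (15, 157, 193), (16, 157, 195), (16, 157, 199)]
(158, 172) [(15, 155, 189), (15, 154, 186), (15, 147, 184), (15, 135, 185), (15, 125, 187), (15, 120, 192), (16, 117, 208), (17, 112, 224), (17, 112, 216), (18, 111, 175), (17, 109, 133), (17, 108, 118), (18, 108, 126), (18, 109, 140)]
(198, 210) [(22, 93, 248), (22, 92, 248), (22, 93, 248), (22, 94, 248), (21, 100, 242), (17, 112, 216), (14, 124, 178), (9, 141, 180), (7, 146, 196), (6, 142, 203), (5, 133, 209), (5, 109, 218)]
(235, 246) [(18, 107, 184), (18, 108, 182), (18, 108, 181), (18, 107, 172), (17, 104, 149), (15, 112, 139), (14, 128, 147), (14, 129, 153), (14, 123, 155), (14, 125, 157), (14, 136, 157)]
```

```bash
python3 - <<'E'
from h import *
t=bot.camera_info("top")
print(unproj(t,[(364.5,181),(328.4,181),(291.8,192),(347,165.2)],.048).round(4))
E
python3 to.py .5475 -.2505 .182
```

```text
[[ 0.559  -0.2999  0.048 ]
 [ 0.5571 -0.2093  0.048 ]
 [ 0.528  -0.1189  0.048 ]
 [ 0.5982 -0.2568  0.048 ]]
8.1667 [ 0.4982 -0.0608  0.1821] [-179.83   -1.93   89.67] tool shift [-0.1894  0.0504 -0.0065]
```

```bash
python3 drive.py '[[[-0.04,0.01,0,0,0.05],[-0.08,0.02,0,0,0.05],[-0.12,0.03,0,0,0.05],[-0.16,0.045,0,0,0.05],[-0.19,0.054,0,0,0.05]]]'
python3 drive.py '[[[0,0,0,0,0.05],[0,0,0,0,0.05],[0,0,0,0,0.05]]]' 
python3 to.py .552 -.251 .10;python3 to.py .552 -.251 .068
```

```text
time: 8.58
ee_pos: [0.552, -0.2535, 0.1755]
tcp_rot: [-179.9, -1.9, 89.7]
wrist_force: [0.2, 0.7, -3.1]
opening: 0.0623
grasp_force: 56.6
time: 8.83
ee_pos: [0.5512, -0.2509, 0.1757]
tcp_rot: [-179.8, -1.9, 89.7]
wrist_force: [-0.8, 1.0, -3.0]
opening: 0.0625
grasp_force: 56.8
8.8333 [ 0.5512 -0.2509  0.1757] [-179.83   -1.95   89.66] tool shift [-0.0027  0.0011  0.0756]
8.8333 [ 0.5512 -0.2509  0.1757] [-179.83   -1.95   89.66] tool shift [-0.0037  0.0012  0.1076]
```

```bash
python3 drive.py '[[[-0.001,0.001,0.03,0,0.05],[-0.002,0.001,0.06,0,0.05],[-0.003,0.001,0.07,0,0.05],[-0.003,0.001,0.08,0,0.05],[-0.003,0.001,0.09,0,0.05]]]'
python3 drive.py '[[[0,0,0.003,0,0.05],[0,0,0.006,0,0.05],[0,0,0.009,0,0.05],[0,0,0.009,0,0.05]]]'; python3 to.py .552 -.251 .068
```

```text
time: 9.25
ee_pos: [0.5522, -0.2512, 0.0864]
tcp_rot: [-179.9, -1.9, 89.7]
wrist_force: [-0.2, -0.1, -3.2]
opening: 0.0623
grasp_force: 56.7
time: 9.58
ee_pos: [0.5521, -0.2518, 0.0771]
tcp_rot: [-179.9, -1.9, 89.6]
wrist_force: [0.2, 0.2, -3.1]
opening: 0.0625
grasp_force: 56.7
9.5833 [ 0.5521 -0.2518  0.0771] [-179.89   -1.9    89.61] tool shift [ 0.0005 -0.      0.0091]
```

No contact so far and the jar is inside the cell. I'll lower it gently to the floor.

```bash
python3 drive.py '[[[0,0,0.003,0,0.05],[0,0,0.005,0,0.05],[0,0,0.007,0,0.05],[0,0,0.008,0,0.05],[0,0,0.008,0,0.05]]]'
python3 drive.py '[[[0,0,0.001,0,0.05],[0,0,0.001,0,0.05]]]'
```

```text
time: 10.0
ee_pos: [0.5517, -0.2514, 0.0685]
tcp_rot: [-179.8, -1.9, 89.6]
wrist_force: [-0.0, 0.5, -3.1]
opening: 0.0624
grasp_force: 56.7
time: 10.17
ee_pos: [0.5519, -0.2515, 0.0682]
tcp_rot: [-179.9, -1.9, 89.6]
wrist_force: [-0.8, 0.3, 0.0]
opening: 0.0625
grasp_force: 57.1
```

```bash
python3 drive.py '[[[0,0,0.0005,0,0.074],[0,0,0.0005,0,0.074],[0,0,0.0005,0,0.074],[0,0,0.0005,0,0.074]]]'
python3 drive.py '[[[0,0,-0.01,0,0.074],[0,0,-0.04,0,0.074],[0,0,-0.08,0,0.074],[0,0,-0.12,0,0.074],[0,0,-0.15,0,0.074]]]'
python3 drive.py '[[[0.04,0,0,0,0.085],[0.08,0,-0.01,0,0.085],[0.1,0,-0.02,0,0.085],[0.1,0,-0.02,0,0.085],[0.1,0,-0.02,0,0.085]]]'
python3 - <<'E'
from fit import ring
E
python3 - <<'E'
from asc import *
o=bot.get_obs();i=bot.camera_info("wrist");im=bot.camera("wrist");cv2.imwrite("pics/w9.png",im);np.save("w9.npy",i["extrinsics"])
print(o['ee_pos'],o['tcp_rot'],o['qd'].round(1))
g=proj(i,[.552,-.2525,.092])[0];print(g)
asc(im,int(g[0])-95,int(g[1])-70,150,140,3)
for a,e in lids(im,500):print(a,np.round(e[0],1),np.round(e[1],1),unproj(i,[e[0]],.092).round(4))
E
```

```text
time: 10.5
ee_pos: [0.552, -0.2515, 0.0675]
tcp_rot: [-179.9, -1.9, 89.6]
wrist_force: [0.7, 0.4, 0.1]
opening: 0.0739
grasp_force: 0.0
time: 10.92
ee_pos: [0.5522, -0.2565, 0.2216]
tcp_rot: [180.0, -1.8, 89.6]
wrist_force: [0.1, -0.3, 1.0]
opening: 0.0739
grasp_force: 0.0
time: 11.33
ee_pos: [0.5533, -0.1563, 0.2422]
tcp_rot: [-180.0, -1.9, 89.7]
wrist_force: [0.6, -0.7, 0.3]
opening: 0.0849
grasp_force: 0.0
[[-0.0003, -0.9635, -0.2678, 0.0687], [1.0, -0.0002, -0.0003, -0.0004], [0.0002, -0.2678, 0.9635, -0.1537], [0.0, 0.0, 0.0, 1.0]]
(array([261.6,  68.8]), array([52., 55.]), array([[ 0.5592, -0.0414,  0.086 ]]))
w2 (array([30.9, 94.9]), array([44.2, 53.2]), array([[0.4417, 0.2121, 0.086 ]]))
(array([152.1, 224.4]), array([16.4, 17.2]), array([[0.439 , 0.2082, 0.086 ]]))
(array([351.6, 217.7]), array([16.2, 17.1]), array([[ 0.4623, -0.2537,  0.092 ]]))
(array([313.4, 217. ]), array([16.3, 17.2]), array([[ 0.4624, -0.1642,  0.092 ]]))
(array([313.9, 179.4]), array([15.6, 16.7]), array([[ 0.5511, -0.1662,  0.092 ]]))
mask [   0   54  120   82 7954]
mask [ 218    0   88   65 4252]
(n
[... 3799 characters left out ...]
..........................gg..
303 ..............................................gg..
306 ..............................................g...
309 ..............................................g...
312 K.............................................g...
315 K.............................................g...
318 KK............................................g...
321 KKK............KKKKKKKKKK...............KKKKKKKKKK
324 KKKK..........KKKKKKKKKKKKKKKK.....KKKKKKKKKKKKKKK
327 KKKKK.........KKKKKKKKKKKKKKKKKKKKKKKKKKKKKKKKKKKK
330 KKKKK......KKKKKKKKKKKKKKKKKKKKKKKKKKKKKKKKKKKKKKK
526.0 [254.9 187. ] [25.6 26.2] [[ 0.5517 -0.1629  0.092 ]]
522.5 [173.  185.5] [24.8 27. ] [[ 0.4627 -0.1608  0.092 ]]
```

The jar stands upright in the cell and is released: its ring is centred near px (256,262), as predicted for (0.552,-0.2525). Next is the pump. I'll move to a viewpoint short of it.

```bash
python3 drive.py '[[[0.04,0.01,-0.02,0,0.085],[0.08,0.02,-0.03,0,0.085],[0.12,0.03,-0.03,0,0.085],[0.16,0.04,-0.03,0,0.085],[0.2,0.05,-0.03,0,0.085]]]' >/dev/null
python3 drive.py '[[[0.04,0,0,0,0.085],[0.08,0,0,0,0.085],[0.1,0,0,0,0.085],[0.12,0,0,0,0.085],[0.12,0,0,0,0.085]]]' >/dev/null
python3 drive.py '[[[0,0,0,0,0.085],[0,0,0,0,0.085]]]'
python3 - <<'E'
from asc import *
i9=dict(bot.camera_info("wrist"),extrinsics=np.load("w9.npy"));im9=cv2.imread("pics/w9.png")
h=cv2.cvtColor(im9,cv2.COLOR_BGR2HSV);m=((h[...,1]<60)&(h[...,2]>120)).astype(np.uint8)[238:290,226:288]
cs,_=cv2.findContours(m,0,1);e=cv2.fitEllipse(max(cs,key=cv2.contourArea));print("ring",np.array(e[0])+[226,238],e[1],unproj(i9,[np.array(e[0])+[226,238]],.092))
o=bot.get_obs();i=bot.camera_info("wrist");im=bot.camera("wrist");cv2.imwrite("pics/w10.png",im);np.save("w10.npy",i["extrinsics"])
print(o['ee_pos'],o['tcp_rot'],o['qd'].round(1));print("holder,top",proj(i,[[.617,.247,.0],[.617,.247,.042],[.617,.247,.156]]).round(1).tolist())
G=cv2.cvtColor(im,cv2.COLOR_BGR2HSV);asc(im,160,0,210,220,4)
E
```

```text
time: 12.38
ee_pos: [0.6046, 0.1568, 0.2805]
tcp_rot: [-179.8, -1.9, 89.5]
wrist_force: [0.6, -0.9, 0.0]
opening: 0.0851
grasp_force: 0.0
ring [255.32995987 262.44665718] (31.235490798950195, 34.066680908203125) [[ 0.55170717 -0.25276877  0.092     ]]
[0.6045592  0.15676639 0.28049298] [-179.80997322   -1.88194546   89.54734184] [-0.7 -0.5 -0.1 -0.   0.   0.1]
holder,top [[264.9, 101.7], [265.7, 99.7], [269.4, 91.0]]
  0 ..................................g..................
  4 ..................................g..................
  8 ..................................g..................
 12 ..................................g..................
 16 ..................................g..................
 20 ..................................g..................
 24 ..................................g..................
 28 ..................................g...........g......
 32 ..................................g.........gggg.....
 36 ..................................g.........ggggg....
 40 ...........................................ggggggg...
 44 .....................................
[... 1810 characters left out ...]
....
172 .....................................................
176 .....................................................
180 .....................................................
184 .....................KK..............................
188 ................KKKKKKKKKK...........................
192 ..............KKKKKKKKKKKKKK.........................
196 .............KKKKKKKKKKKKKKKK........................
200 ............KKKKKgggggggKKKKKK.......................
204 ...........KKKKggKKKKKKKKgKKKKK......................
208 ..........KKKrgKKKKKKKKKKKggKKKK.....................
212 ..........KKKgKKKKKKKKKKKKKggKKK.....................
216 .........KKKgKKKKKKKKKKKKKKKgKKK.............ggg.....
```

```bash
python3 - <<'E'
from h import *
i=dict(bot.camera_info("wrist"),extrinsics=np.load("w10.npy"));im=cv2.imread("pics/w10.png")
h=cv2.cvtColor(im,cv2.COLOR_BGR2HSV);m=(h[...,1]<60).astype(np.uint8);m[:, :225]=0;m[:,310:]=0;m[:50]=0;m[140:]=0
cs,_=cv2.findContours(m,0,1);c=max(cs,key=cv2.contourArea);e=cv2.fitEllipse(c);print("foot",e,unproj(i,[e[0]],.004).round(4))
g=cv2.cvtColor(im,6)[55:140,225:312];G=cv2.resize(g,None,fx=4,fy=4,interpolation=2)
for p2 in(30,20):
  C=cv2.HoughCircles(G,cv2.HOUGH_GRADIENT,1.5,8,param1=60,param2=p2,minRadius=14,maxRadius=120)
  if C is not None:
    for x,y,r in C[0][:8]:
        u=(225+x/4,55+y/4);print(p2,np.round(u,1),r/4,unproj(i,[u],.156).round(4)[0],unproj(i,[u],.042).round(4)[0])
for v in range(60,132,3):print(v,' '.join('%3d'%x for x in cv2.cvtColor(im,6)[v,234:304:2]))
E
```

```text
foot ((267.3716735839844, 97.60306549072266), (63.46830368041992, 66.3012466430664), 5.70714807510376) [[0.6205 0.2524 0.004 ]]
30 [267.9  91.9] 27.724998 [0.6156 0.2462 0.156 ] [0.6199 0.2567 0.042 ]
30 [267.6  94.6] 29.787498 [0.6153 0.2439 0.156 ] [0.6194 0.2534 0.042 ]
30 [270.6  94.9] 29.787498 [0.6181 0.2435 0.156 ] [0.6233 0.2529 0.042 ]
30 [273.2  95.3] 26.900002 [0.6205 0.2432 0.156 ] [0.6267 0.2524 0.042 ]
30 [274.3  91.9] 24.425 [0.6215 0.2462 0.156 ] [0.6282 0.2566 0.042 ]
30 [274.3  87.4] 20.2625 [0.6215 0.2502 0.156 ] [0.6281 0.2623 0.042 ]
30 [272.1  85.9] 20.712502 [0.6194 0.2515 0.156 ] [0.6252 0.2641 0.042 ]
30 [269.8  87.8] 23.5625 [0.6173 0.2499 0.156 ] [0.6223 0.2618 0.042 ]
20 [267.9  91.9] 27.724998 [0.6156 0.2462 0.156 ] [0.6199 0.2567 0.042 ]
20 [267.6  94.6] 29.787498 [0.6153 0.2439 0.156 ] [0.6194 0.2534 0.042 ]
20 [270.6  94.9] 29.787498 [0.6181 0.2435 0.156 ] [0.6233 0.2529 0.042 ]
20 [273.2  95.3] 26.900002 [0.6205 0.2432 0.156 ] [0.6267 0.2524 0.042 ]
20 [274.3  91.9] 24.425 [0.6215 0.2462 0.156 ] [0.6282 0.2566 0.042 ]
20 [274.3  87.4] 20.2625 [0.6215 
[... 2923 characters left out ...]
 151 165 174 177 164 133 149 160 144 134 135 137 148 149 143 138 143 164 200 205 166 157 176 176 168 151 126 117 107 104  97
120 113 116 111 108 110 140 161 170 175 174 158 133 136 157 192 201 199 205 211 206 215 208 180 158 170 179 174 165 149 119 121 115 103 102  98
123 113 111 112 117 107 109 129 149 162 169 173 178 191 183 149 146 147 147 151 150 158 162 174 178 172 165 157 136 122 119 126 116 105  99  99
126 163 142 123 126 118 120 132 146 135 155 177 193 226 231 218 187 175 176 175 176 173 172 166 159 149 140 125 121 119 112 122 118 106 101  95
129 170 163 166 160 160 163 166 168 156 143 152 150 166 189 198 198 172 163 157 151 152 144 137 131 125 126 123 121 119 114 118 119 104 100  99
```

Button centre is about (273,86.7) px, giving a pump axis near (0.6203,0.2508). The holder foot at (0.6205,0.2524) agrees. In the side view the palm sits about 86 mm behind the TCP, so a TCP height of 0.087 is safe.

```bash
python3 to.py .6204 .252 .2; python3 to.py .6204 .252 .087
```

```text
12.4333 [0.6046 0.1565 0.2807] [-179.83   -1.89   89.52] tool shift [0.0929 0.0153 0.0838]
12.4333 [0.6046 0.1565 0.2807] [-179.83   -1.89   89.52] tool shift [0.0892 0.0156 0.1967]
```

```bash
python3 drive.py '[[[0.04,0.01,0,0,0.085],[0.08,0.015,0,0,0.085],[0.094,0.015,0.02,0,0.085],[0.093,0.015,0.06,0,0.085],[0.093,0.015,0.084,0,0.085]]]' >/dev/null
python3 drive.py '[[[0,0,0,0,0.085],[0,0,0,0,0.085],[0,0,0,0,0.085]]]'; python3 to.py .6204 .252 .087
```

```text
time: 13.1
ee_pos: [0.6204, 0.2528, 0.2025]
tcp_rot: [-180.0, -2.0, 89.5]
wrist_force: [0.6, -0.2, 0.3]
opening: 0.0851
grasp_force: 0.0
13.1 [0.6204 0.2528 0.2025] [-179.98   -1.96   89.53] tool shift [-0.0047  0.      0.1154]
```

```bash
python3 drive.py '[[[-0.001,0,0.03,0,0.085],[-0.003,0,0.06,0,0.085],[-0.004,0,0.09,0,0.085],[-0.005,0,0.105,0,0.085],[-0.005,0,0.115,0,0.085]]]'
python3 drive.py '[[[0,0,0,0,0.06],[0,0,0,0,0.05],[0,0,0,0,0.03],[0,0,0,0,0.03],[0,0,0,0,0.03]]]' 40
python3 drive.py '[[[0,0,0,0,0.03],[0,0,0,0,0.03],[0,0,0,0,0.03]]]' 40
python3 - <<'E'
from asc import *
s=bot.camera("side");i=bot.camera_info("side");o=bot.get_obs();g=proj(i,[o['ee_pos']])[0].astype(int)
print(o['ee_pos'],g,proj(i,[[.6204,.252,z] for z in(.034,.08,.1,.12,.156)]).round(0).tolist())
asc(s,g[0]-22,g[1]-35,46,60)
E
```

```text
time: 13.52
ee_pos: [0.62, 0.2519, 0.0854]
tcp_rot: [-179.9, -1.9, 89.6]
wrist_force: [-0.1, 0.5, -0.3]
opening: 0.0851
grasp_force: 0.0
time: 13.93
ee_pos: [0.6206, 0.2529, 0.0874]
tcp_rot: [179.9, -2.0, 89.6]
wrist_force: [0.8, -0.4, 6.8]
opening: 0.0381
grasp_force: 39.4
time: 14.18
ee_pos: [0.6206, 0.2529, 0.0874]
tcp_rot: [179.9, -2.0, 89.6]
wrist_force: [1.9, -0.4, 6.1]
opening: 0.0381
grasp_force: 39.4
[0.62059989 0.25289201 0.08742817] [283 140] [[283.0, 154.0], [283.0, 143.0], [283.0, 137.0], [283.0, 132.0], [284.0, 122.0]]
105 ............KKKKKKKKKKKKKKKKKKKKKKKK..........
106 ...........KKKKKKKKKKKKKKKKKKKKKKKKKK.........
107 ...........KKKKKKKKKKKKKKKKKKKKKKKKKKggg.gg...
108 ..........KKKKKKKKKKKKKKKKKKKKKKKKKKKggggggg..
109 .......ggKKKKKKKKKKKKKKKKKKKKKKKKKKKKgggggggg.
110 ...gKgggggKKKKKKKKKKKKKKKKKKKKKKKKKKggggggggg.
111 ...KKKggg...KKKKKKKKKKKKKKKKKKKKKKKK.ggggKKK..
112 ...KKKggg....KKKKKKKKKKKKKKKKKKKKK...gggKKKKK.
113 ...KKKgg.....KKKKKKKKKKKKKKKKKKKKK....ggKKKKK.
114 ...KKKKg......KKKKKKKKKKKKKKKKKKK.....gKKKKK..
115 ....KKKg......KKKKKKKKKKKKKKKKKK......KKKKKK..

[... 1798 characters left out ...]
.....gggggggggggggggg..............gg
152 ..............gggggggggggggggg..............gg
153 ..............gggggggggggggggg..............gg
154 ..............gggggggggggggggg..............gg
155 .............gggggggggggggggggg............ggg
156 .............gggggggggggggggggg............ggg
157 ............gggggggggggggggggggg...........ggg
158 ...........gggggggggggggggggggggg..........ggg
159 ..........gggggggggggggggggggggggg.........ggg
160 .........gggggggggggggggggggggggggg........ggg
161 ........ggggggggggggggggggggggggggg........ggg
162 ........gggggggggggggggggggggggggggg........gg
163 ........gggggggggggggggggggggggggggg.........g
164 ........ggggggggggggggggggggggggggg...........
```

The grip is good (38.1 mm, 39 N) with the tips at z≈0.098 on the straight section. I'll firm the grip and lift straight up.

```bash
python3 drive.py '[[[0,0,0,0,0.03],[0,0,-0.005,0,0.03],[0.001,0,-0.02,0,0.03],[0.0015,0,-0.04,0,0.03],[0.002,0,-0.06,0,0.03]]]' 60
python3 drive.py '[[[0.001,0,-0.03,0,0.03],[0.002,0,-0.06,0,0.03],[0.003,0,-0.075,0,0.03],[0.003,0,-0.075,0,0.03],[0.003,0,-0.075,0,0.03]]]'
python3 - <<'E'
from asc import *
from scipy.spatial.transform import Rotation as R
o=bot.get_obs();M=R.from_euler('xyz',o['tcp_rot'],degrees=True).as_matrix();p=o['ee_pos']
print(p,o['opening'],o['wrist_force'])
for n in("wrist","side","top"):
    i=bot.camera_info(n);im=bot.camera(n);cv2.imwrite(f"pics/l_{n}.png",im)
    q=[[.0,-.001,z-.0534] for z in(.122,.0,-.022)]
    print(n,proj(i,p+np.array(q)).round(1).tolist())
    if n!="top":
        g=proj(i,[p+[0,-.001,-.06]])[0].astype(int)
        if n=="side":asc(im,g[0]-18,g[1]-25,40,40)
        else:asc(im,g[0]-80,g[1]-110,160,210,4)
E
```

```text
time: 14.65
ee_pos: [0.6191, 0.2524, 0.1456]
tcp_rot: [-179.8, -1.9, 89.6]
wrist_force: [-0.3, 0.3, -2.9]
opening: 0.0372
grasp_force: 61.2
time: 15.07
ee_pos: [0.6202, 0.2532, 0.2205]
tcp_rot: [-179.9, -1.9, 89.6]
wrist_force: [0.6, -0.8, -2.9]
opening: 0.0377
grasp_force: 61.4
[0.62016212 0.25321776 0.22051026] 0.037729430821777876 [ 0.63132499 -0.79472396 -2.85352126]
wrist [[256.9, 311.7], [256.6, 208.5], [256.5, 200.7]]
 96 .............................g..........
100 .............................g..........
104 .............................g..........
108 .............................g..........
112 .......................................g
116 .......................................g
120 ......................................gg
124 ......................................gg
128 ......................................gg
132 .......................................g
136 ....................g..................g
140 .................gggggggg.............gg
144 ...............ggggggggggg...........ggg
148 ..............ggggggggggggg.........gggg
152 .............ggggggggggggggg........g
[... 2919 characters left out ...]
gggg.............
121 .............ggggggggggggg..............
122 ..............ggggggggggg...............
123 ...............ggggggggg................
124 ...............KKKKKKKg.................
125 ..............KKKKKKKKK.................
126 ...............KKKKKKKK.................
127 ................KKKKKK..................
128 ........................................
129 ........................................
130 ........................................
131 ........................................
132 ........................................
133 ........................................
134 .......................................g
top [[111.1, 119.1], [128.9, 138.3], [131.7, 141.2]]
```

The pump is out, upright and held. The cup in the side view at (283,125.5) matches the predicted rim at (283.5,125.0). I'll carry it to above the valve.

```bash
python3 drive.py '[[[-0.03,-0.004,0,0,0.03],[-0.07,-0.01,-0.002,0,0.03],[-0.11,-0.015,-0.004,0,0.03],[-0.15,-0.02,-0.005,0,0.03],[-0.19,-0.026,-0.006,0,0.03]]]'
python3 drive.py '[[[-0.04,-0.005,0,0,0.03],[-0.08,-0.01,-0.002,0,0.03],[-0.12,-0.016,-0.004,0,0.03],[-0.16,-0.021,-0.005,0,0.03],[-0.2,-0.026,-0.006,0,0.03]]]' >/dev/null
python3 drive.py '[[[-0.04,-0.005,0,0,0.03],[-0.07,-0.01,-0.002,0,0.03],[-0.1,-0.014,-0.004,0,0.03],[-0.115,-0.016,-0.004,0,0.03],[-0.115,-0.016,-0.004,0,0.03]]]'
python3 drive.py '[[[0,0,0,0,0.03],[0,0,0,0,0.03]]]' 
python3 to.py .5517 -.2516 .185
```

```text
time: 15.63
ee_pos: [0.5914, 0.0615, 0.2181]
tcp_rot: [-179.7, -1.9, 89.6]
wrist_force: [0.5, -0.1, -3.3]
opening: 0.0374
grasp_force: 61.2
time: 16.47
ee_pos: [0.5473, -0.2545, 0.2175]
tcp_rot: [-179.7, -1.9, 89.4]
wrist_force: [0.9, 0.2, -2.4]
opening: 0.0381
grasp_force: 61.2
time: 16.63
ee_pos: [0.5483, -0.2508, 0.2187]
tcp_rot: [-179.8, -2.0, 89.6]
wrist_force: [0.2, 0.3, -2.2]
opening: 0.0376
grasp_force: 61.2
16.6333 [ 0.5483 -0.2508  0.2187] [-179.8    -1.97   89.63] tool shift [-0.0019  0.0035  0.0336]
```

```bash
python3 drive.py '[[[-0.001,0.003,0.015,0,0.03],[-0.002,0.0035,0.033,0,0.03],[-0.002,0.0035,0.033,0,0.03],[-0.002,0.0035,0.033,0,0.03]]]'
python3 - <<'E'
from asc import *
o=bot.get_obs();p=o['ee_pos'];print(p,o['wrist_force'])
J=np.array([.5517,-.2528,.092])
for n in("wrist","side"):
    i=bot.camera_info(n);im=bot.camera(n);cv2.imwrite(f"pics/h_{n}.png",im)
    print(n,"rim",proj(i,[p+[0,-.0012,-.0754]]).round(1).tolist(),"rim edges x",proj(i,[p+[s*.017,-.0012,-.0754] for s in(-1,1)]).round(1).tolist(),"foot",proj(i,[p+[s*.023,-.0012,-.0534] for s in(-1,1)]).round(1).tolist(),"valve",proj(i,[J]).round(1).tolist(),"ring edges",proj(i,[J+[s*.0195,0,0] for s in(-1,1)]).round(1).tolist(),"ring y edges",proj(i,[J+[0,s*.0195,0] for s in(-1,1)]).round(1).tolist(),"foot front",proj(i,[p+[0,.0218,-.0534]]).round(1).tolist())
    g=proj(i,[J])[0].astype(int)
    if n=="side":asc(im,g[0]-20,g[1]-28,42,42)
    else:
        g2=cv2.cvtColor(im,6);asc(im,g[0]-60,g[1]-50,120,70,2)
        print([ (v,int(g2[v,255])) for v in range(g[1]-50,g[1]+30,2)])
E
```

```text
time: 16.97
ee_pos: [0.5515, -0.2512, 0.1857]
tcp_rot: [-179.7, -2.0, 89.7]
wrist_force: [-0.4, -0.7, -2.8]
opening: 0.0381
grasp_force: 61.2
[ 0.55151601 -0.25116744  0.185707  ] [-0.39397941 -0.6568161  -2.79274059]
wrist rim [[256.8, 201.0]] rim edges x [[236.3, 201.1], [277.3, 200.9]] foot [[226.3, 209.0], [287.2, 208.7]] valve [[257.0, 195.9]] ring edges [[235.1, 196.0], [278.9, 195.8]] ring y edges [[257.1, 216.8], [256.9, 174.4]] foot front [[256.6, 178.9]]
145 ........................................................gggg
147 ........................................................gggg
149 ........................................................gggg
151 ...........................ggggggg......................gggg
153 ........................gggggggggggggg..................ggg.
155 gg.....................gr.gggggggggggggg................ggg.
157 gg....................ggrrrrrrrrrrrrrrgg................ggg.
159 ggg..................ggrrrrRRRRRRRRrrrrgg...............ggg.
161 gggg................ggrrRRRRRRRRRRRRRRrrgg..............ggg.
163 ggggg..............gg.RRRRRRRRRRRRRRRRRrgg
[... 3646 characters left out ...]
.......RRRRrrrRRKKKKKKKKrRrrgrrRRRR......g
261 .......RRRrrrrRRRKKKKKKrRRRrggrRRRR......g
262 .......RRRrrrrRRRrgKgggrRRRrggrRRRRR.....g
263 ......RRRRRrgrRRRrgggggrRRRrggrRRRRR.....g
264 ......RRRRRrgrrRRRrrrrrRRRRrgrrRRRRR......
265 ......RRRRRrgrrrRRRRRRRRRRrggrRRRRRR......
266 ......RRRRRrrrrrrRRRRRRRrrggrrRRRRRR......
267 ......RRRRRRrrrrrrrrrrrrrggrrRRRRRRR......
268 ......RRRRRRRRrrrrrrrrrrgrrrRRRRRRRR......
269 .......RRRRRRRRRrrrrrrrrrrRRRRRRRRR.......
270 .......RRRRRRRRRRRrrrrrrRRRRRRRRRRr.......
271 .......RRRRRRRRRRRRRRRRRRRRRRRRRRr........
272 .......rRRRRRRRRRRRRRRRRRRRRRRRRRrgg......
273 .......rrRRRRRRRRRRRRRRRRRRRRRRRrrgg......
274 .......rrRRRRRRRRRRRRRRRRRRRRRRrrrgg......
```

The cup and valve line up to within about 1 mm: in the side view the cup is at col 275.5 and the valve at col 276. The cup needs roughly +1 mm in x, and y is fine. I'll descend with force watching; contact is expected at TCP z≈0.167, and half collar travel at about 0.162.

```bash
python3 drive.py '[[[0,0.001,0.003,0,0.03],[0,0.001,0.006,0,0.03],[0,0.001,0.009,0,0.03],[-0.0005,0.001,0.012,0,0.03],[-0.0005,0.001,0.012,0,0.03]]]'
python3 drive.py '[[[0,0,0,0,0.03],[0,0,0.002,0,0.03],[0,0,0.002,0,0.03]]]'
python3 drive.py '[[[0,0,0.002,0,0.03],[0,0,0.002,0,0.03]]]'
```

```text
time: 17.48
ee_pos: [0.5525, -0.2528, 0.1735]
tcp_rot: [-179.8, -1.9, 89.6]
wrist_force: [0.4, 0.2, -2.9]
opening: 0.038
grasp_force: 61.2
time: 17.73
ee_pos: [0.5527, -0.2527, 0.1721]
tcp_rot: [-179.8, -1.9, 89.6]
wrist_force: [0.7, -0.4, -2.3]
opening: 0.0379
grasp_force: 61.2
time: 17.9
ee_pos: [0.5527, -0.2526, 0.17]
tcp_rot: [-179.8, -1.9, 89.6]
wrist_force: [0.1, -0.3, -2.9]
opening: 0.0375
grasp_force: 61.2
```

The rim is now below the boss top with no force, so the cup is around the valve. A small centring step, then down onto the lid.

```bash
python3 drive.py '[[[0.001,0,0,0,0.03],[0.001,0,0.001,0,0.03],[0.001,0,0.002,0,0.03],[0.001,0,0.002,0,0.03]]]'
python3 drive.py '[[[0,0,0.001,0,0.03],[0,0,0.002,0,0.03],[0,0,0.002,0,0.03]]]'
python3 drive.py '[[[0,0,0.001,0,0.03],[0,0,0.001,0,0.03]]]'
```

```text
time: 18.23
ee_pos: [0.5528, -0.2516, 0.1683]
tcp_rot: [-179.9, -1.9, 89.6]
wrist_force: [-0.1, 0.2, -1.7]
opening: 0.0376
grasp_force: 61.2
time: 18.48
ee_pos: [0.5528, -0.2515, 0.1664]
tcp_rot: [-179.9, -1.9, 89.6]
wrist_force: [0.5, 0.1, -0.6]
opening: 0.0377
grasp_force: 61.3
time: 18.65
ee_pos: [0.5528, -0.2515, 0.1654]
tcp_rot: [-179.9, -1.9, 89.6]
wrist_force: [0.4, -0.2, 0.0]
opening: 0.0377
grasp_force: 61.4
```

```bash
python3 drive.py '[[[0,0,0.0013,0,0.03],[0,0,0.0013,0,0.03],[0,0,0.0013,0,0.03],[0,0,0.0013,0,0.03]]]'
python3 - <<'E'
from asc import *
F=[];P=[]
for _ in range(4):
    s=bot.camera("side");o=bot.get_obs();F.append(o['wrist_force'][2]);P.append(o['ee_pos'])
print(np.mean(F),np.mean(P,0),o['qd'].round(2));asc(s,250,235,50,40)
w=bot.camera("wrist");i=bot.camera_info("wrist");asc(w,200,150,120,80,2)
print(proj(i,[[.5517,-.2528,.092]]))
E
```

```text
time: 18.98
ee_pos: [0.5528, -0.2515, 0.1642]
tcp_rot: [-179.9, -1.9, 89.6]
wrist_force: [0.1, -0.5, 1.0]
opening: 0.0379
grasp_force: 61.5
0.9698611883839734 [ 0.55281121 -0.25149285  0.16419393] [-0.04  0.1  -0.06 -0.04 -0.06 -0.03]
235 ..........RRRRrgggggggggggggggggggggggggg.........
236 ..........RRRRrrgggggggggggggggggggggggg..........
237 ..........RRRRRrrrgggggggggggggggggggg............
238 ...........RRRRRRrgggggggggggggggggggg............
239 ...........RRRRRRrgggggggggggggggggggg............
240 ...........rRRRRRrgggggggggggggggggggg............
241 ...........rRRRRRrgggggggggggggggggggg............
242 ...........rRRRRRrgggggggggggggggggggg............
243 ...........rrRRRRrgggggggggggggggggggg............
244 ............rrrrRrgggggggggggggggggggg............
245 ...........rrrrrrrgggggggggggggggggggg............
246 ............rrrrrrgggggggggggggggggggg............
247 ............rrrrrggggggggggggggggggggg............
248 ............rrrrrggggggggggggggggggggg............
249 ............rrrrrggggggggggggggggggggg............
250 ............rrrrrggggggggggggggggggg
[... 3264 characters left out ...]
ggggrRRR............
210 ..........RRrgggggggggggggggggggggggggggggggrRR.............
212 ..........RRRggggggggggggggggggggggggggggggggRR.............
214 ..........RRRggggggggggggggggggggggggggggggggRR.............
216 ...........RRgggggggggggggggggggggggggggggggrR..............
218 ............Rgggggggggggggggggggggggggggggggr...............
220 ............RgggggggggggggggggggggggggggggggR...............
222 .............ggggggggggggggggggggggggggggggg........g.......
224 .............gggggggggggggggggggggggggggggggg.......g.......
226 ...ggg......ggggggggggggggggggggggggggggggggg...gg..g.......
228 ...gggggKK..ggggggggggggggggggggggggggggggggg..Kgggggg......
[[255.25301702 202.12293196]]
```

The force change is about 3.7 N, so the collar is roughly half in. The cup is centred on the ring (side col ≈276.5 against 276.2) and the pose is steady. I'll hand it in.

```bash
python3 -c "
from workcell import bot
print(bot.job_done())"
```

```text
the job is handed in; nothing more can be done
None
```

I put the jar upright in the empty cell and let it go. The pump's cup is over its valve, pressed with about 3.7 N, which puts the collar a little over half way in. I handed the job in at about 19 s, still holding the pump; no pass or fail result came back.

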